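# Feel for the release notch of a sample-rack dock and press its key

### The job

Free the blue sample rack in its dock: with a fingertip, start at the orange end cap of the dock's black front rail, slide gently along the top of the rail until you feel the shallow black notch hidden in it, then press the key at the bottom of the notch fully down so that both orange catches swing off the rack. Finish with the fingers clear of everything; do not grasp, lift or shift the rack, its vials or the things lying beside the dock, and never push hard on anything.

Things in the scene. Friction and masses are not known exactly. Their poses are not given: they have to be found in the camera images.
- dock: Fixed rack dock, 175 x 314 mm deck on two feet, deck top 34 mm above the worktop. Origin: on the worktop under the middle of the black front rail. x: from the rail over the deck to the rack; y: along the rail to its orange end cap (robot's left); z up. Rail: 24 mm wide, 284 mm long (y -142 to +142), flat top 72 mm above the worktop. End caps beyond it: orange at +y, grey at -y, 14 mm long, 76 mm high.
- rail_start (a point): Middle of the rail's top at the orange cap (dock 0, +142, 72 mm); the sweep starts beside it. From here a plain run of 76 mm, then four like black pieces of 52 mm each in changing order, three plain and one with the notch: the notch's middle is 102, 154, 206 or 258 mm from this point along the rail. Rail stands free: clear in front, 34 mm clear behind it up to the rack.
- rail_end (a point): Middle of the rail's top at the grey end cap (dock 0, -142, 72 mm). All else on the dock is no higher than the rail's top, except the end caps and the two catches (78 mm high, 75 mm or more behind the rail's middle line).
- release_key (a joint): Black key whose flat top is the notch's floor. Notch: 41 mm along the rail between two upright 5 mm walls as high as the rail, open on both sides across it. Key slides straight down: 0 = up, its top 5 mm below the rail's top; 0.008 m = fully down (13 mm below). Moves at about 5 to 8 N and stays where left (friction, no spring).
- catch_left (a joint): Orange catch, 40 mm long, that lies over the rack's left end: 0 = locked, grows to 1.32 rad as the key is pressed fully down (linked to the key).
- catch_right (a joint): The same over the rack's right end.
- sample_rack: Loose blue vial rack, 92 x 168 x 32 mm, standing on the dock's deck 92 mm behind the rail (middle to middle), long side along the rail; its top is 66 mm above the worktop. Origin: centre of its underside. Leave it where it is.
- vial_blue: Clear vial with blue cap, 11 mm wide, 34 mm high, standing in the rack. Bystander, leave it alone. Origin: centre of its underside.
- vial_black: Amber vial with black cap, 11 mm wide, 34 mm high, standing in the rack. Bystander, leave it alone. Origin: centre of its underside.
- tape_roll: Roll of tape lying flat, 72 mm wide, 19 mm high, in front of the black cabinet, which is fixed and solid, 360 mm high, and fills the right side of the worktop (x from 0.53 m, y from -0.10 to -0.49 m): lead the arm round it. Bystander, leave it alone. Origin: centre of its underside.
- micropipette: Grey micropipette lying flat, 258 mm long. Bystander, leave it alone. Origin: centre of its underside.

How it is judged:
On the way, in this order (a step that is already met when the one before it is completed fails the run):
1. the fingers touch the top of the rail near the orange end cap (contact force between the fingers and dock above 0.3 N and y of the grasp point in the frame of dock above 0.095 m and z of the grasp point in the frame of dock below 0.112 m), for 0.05 s.
2. the fingers still feel the rail further along its plain first run, while the key is still up (contact force between the fingers and dock above 0.3 N and y of the grasp point in the frame of dock between 0.05 and 0.09 m and z of the grasp point in the frame of dock below 0.112 m and value of joint release_key below 0.003 m), for 0.05 s.
3. the key in the notch is pressed fully down (value of joint release_key above 0.0068 m), for 0.1 s.
At the end, for the whole second after the job is handed in: The key is down by more than 6.5 of its 8 mm, both catches are open by more than 1.0 rad, the rack rests within 15 mm of where it stood (value of joint release_key above 0.0065 m and value of joint each of catch_left, catch_right above 1 rad and distance of sample_rack from where it was at the start of the episode below 0.015 m and linear speed of sample_rack below 0.02 m/s); the robot touches nothing.
It fails at once if the rack is lifted or shifted by more than 15 mm (distance of sample_rack from where it was at the start of the episode above 0.015 m).
It fails at once if the fingers push on the rail, the key or anything else with more than 60 N (contact force between the fingers and anything else above 60 N).
It fails at once if a bystander is shifted by more than 40 mm (distance of any of vial_blue, vial_black, tape_roll, micropipette from where it was at the start of the episode above 0.04 m).
It also fails if it takes over 72 s, if anything falls off the work surface, if the arm or the gripper's body presses on something with over 40 N, if the wrist force passes 120 N, or if a joint passes its speed limit or range.

### The arm

A 6-joint arm with a two-finger parallel gripper is mounted at the origin on a cart in front of the work surface, level with it; the furniture and walls round the work are solid. World frame = base frame: x ahead of the robot, y to its left, z up, the work surface at z = 0. Lengths are in m, angles in rad, forces in N, time in s.
With the tool pointing down it reaches from about 0.35 to 0.975 m from the base axis. Payload 4.9 kg.
Tool frame: the origin (TCP) lies on the centre line of the jaws, within the pads' length; the fingertips stand 25 mm ahead of it and the grasp point (between the pads) lies 6 mm ahead of it; z points along the fingers, y is the direction in which the jaws open and shut (so a half turn about z gives the same grasp; the last joint's range is limited). The gripper opens to 85 mm and grips with 20 to 120 N. Pads are 22 mm wide; open, the fingers measure 114 mm over their backs; the gripper's body (76 mm by 85 mm) begins 54 mm behind the grasp point. The pads swing forward as they close: fully open they stand 13 mm farther back than shut.
Start: joints at [-1.434, 0.053, 1.613, -0, 1.476, -0.119], TCP at [0.158, -0.605, 0.256] pointing down, gripper open.
Joint ranges: [-3.01, 3.01], [-1.01, 2.22], [0.06, 2.58], [-1.02, 4.17], [0.09, 2.62], [-3.14, 3.14]. Speed limits (rad/s): [2.57, 2.57, 3.14, 3.14, 3.14, 3.14].

### API

Orientations are given as a rotation vector (axis times angle).
In Python, from rig import readout, vision, ticket gives the robot as it stands.
- The arm moves only by the tool drive_tool, never from a script. Its argument "motion" is a list of rows, each an object of numbers: "dx", "dy", "dz": the shift along the tool's x, y, z in m; "ax", "ay", "az": the turn, a rotation vector about the tool's x, y, z in rad. In form: [{"dx": .., "dy": .., "dz": .., "ax": .., "ay": .., "az": ..}, ...]. A call has 1 to 8 rows; each row is the pose to reach, as a shift and turn from the pose commanded when the call began, along the tool's axes at that moment; what a row does not reach only later rows make up. A row lasts 1/8 s, in which the tool goes at most 62.5 mm and 10.7 degrees, less where a joint would pass 70% of its speed; a pose out of reach is approached as far as the arm can. A call with a gripper value outside its range is refused whole. "fingers" is the gripper command: -1 is fully open, 1 is shut, values between are in proportion, set as the call begins (left out, the last holds). The fingers move at their own pace and stop on an object; the grip force is fixed at half the most. Time passes only in rows, so rows that repeat a pose let the fingers close. It gives the time, the measured TCP pose, the force and the opening at its end, in the units of the state.
- readout.get_state(): the state, without advancing time (a new reading comes with each control period).
- vision.grab_frame(name): name is "scene" or "top" or "wrist"; returns a dict with "image" (420x560x3 uint8, red, green, blue), "fovy" (degrees; the focal length in pixels is half the picture's height over the tangent of half this angle, whatever the lens; pixels are square), "cx", "cy" (the principal point, pixels), "position" and "orientation" of the camera in the world; the wrist camera has in their place "T_tool_cam" (4x4, takes a point from camera to tool coordinates, whose origin is the TCP and whose axes are the flange's). Camera axes: x right, y up, looking along -z (the intrinsics and any distortion apply to the point x, -y, -z); pixel columns grow to the right and rows downward; lengths in m; the calibration is good to about 2 mm. A picture is of the moment at which its call begins: read the wrist's pose just before it. There is no depth.
- ticket.sign_off(): hands the job in, once; it reports no verdict.
The state is a dict: "time": time; "joint_positions": joint angles; "qd": joint speeds; "effort": joint torques, N m; "ee_pos": TCP position; "tool_rot": TCP orientation; "force": force on the tool from outside, world axes, zero at the start; "moment": the same for the moment, N m; "grip_width": finger opening in m.
Only numpy, scipy, OpenCV 4.12 (cv2) and the standard library are available. Lean on these libraries where they do the work, as an engineer would, in place of code of your own. Each camera call takes 0.05 s, during which the arm holds its last target.

## Working session

There is one attempt and no reset: what is moved stays moved. The work goes in short steps, Python scripts to look and compute and a tool call to move; the robot and the scene stay as the last step left them, time stands still between calls to the robot, and variables do not carry over. Pictures are saved under pics/ and viewed, and the job is handed in when it is done.

Besides the shell and the picture viewer there is one more tool, called after "Emit:" in YAML: its name, and indented under it one key for each argument. drive_tool: Moves the arm, as the interface text tells. Its arguments: {"type":"object","properties":{"motion":{"type":"array"},"fingers":{"type":"number"}},"required":["motion"]}

```bash
mkdir -p pics
python3 - <<'E'
from rig import readout, vision
import cv2
s=readout.get_state()
for k,v in s.items(): print(k,v)
for n in ["scene","top","wrist"]:
    f=vision.grab_frame(n)
    cv2.imwrite(f"pics/{n}0.png",f["image"][:,:,::-1])
    print(n,{k:v for k,v in f.items() if k!="image"})
E
```

```text
time 0.0
joint_positions [-1.43400988e+00  5.33557506e-02  1.61433046e+00  2.90734683e-06
  1.47598692e+00 -1.18990190e-01]
qd [ 6.30806998e-04 -3.96787236e-04  7.60521953e-05  1.77563025e-03
  1.85046995e-03  1.66454162e-03]
effort [-1.07161781e-03 -3.93685412e+01 -3.70177603e+01 -1.82365479e-04
  7.17422459e-03 -8.19552554e-06]
ee_pos [ 0.15804997 -0.60408304  0.25504187]
tool_rot [-3.11387324e+00 -4.00412938e-01  2.45168080e-05]
force [0.30706591 0.65315877 0.58939034]
moment [ 0.0025444  -0.02354378 -0.00172753]
grip_width 0.0854478033981969
scene {'fovy': 51.663348112363586, 'cx': 280.1607692115724, 'cy': 214.2149620187232, 'position': array([-0.0503971 ,  0.56828648,  0.64000101]), 'orientation': array([ 0.47043553, -1.14525892, -2.1027756 ])}
top {'fovy': 51.97293222246155, 'cx': 281.5411375353129, 'cy': 211.92020106341096, 'position': array([ 0.47541983, -0.01777625,  1.17526685]), 'orientation': array([ 0.02834667, -0.04250727, -1.56419361])}
wrist {'fovy': 64.12864113664152, 'cx': 281.9379311309582, 'cy': 200.20651635345726, 'T_tool_cam': array([[ 1.18019848e-03,  9.51594396e-01,  3.07354377e-01,
         7.83101477e-02],
       [ 9.99999301e-01, -1.09909001e-03, -4.36986651e-04,
        -6.84359482e-04],
       [-7.80239227e-05,  3.07354678e-01, -9.51595027e-01,
        -1.16917542e-01],
       [ 0.00000000e+00,  0.00000000e+00,  0.00000000e+00,
         1.00000000e+00]])}
```

View pics/scene0.png

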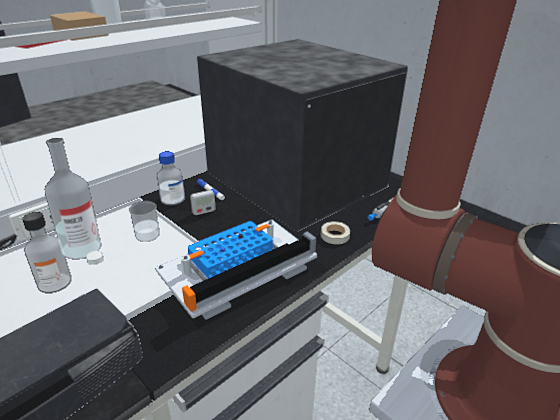

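View pics/top0.png

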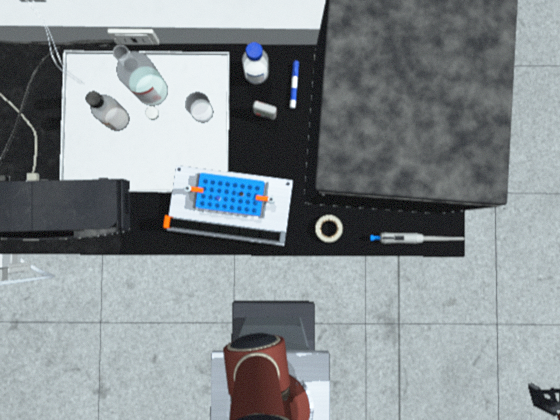

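The top view shows the dock's orange cap near (166,222) and its grey cap near (286,238). The tape roll is at (329,229), the pipette around (420,238), and the cabinet is to the right. I'll zoom in on the dock.

Run:
```python
import cv2
a=cv2.imread("pics/top0.png")[155:255,150:300]
cv2.imwrite("pics/topz.png",cv2.resize(a,None,fx=5.3,fy=5.3,interpolation=cv2.INTER_CUBIC))
a=cv2.imread("pics/scene0.png")[210:325,150:330]
cv2.imwrite("pics/scenez.png",cv2.resize(a,None,fx=4.4,fy=4.4,interpolation=cv2.INTER_CUBIC))
```

```text
(no output)
```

View pics/topz.png

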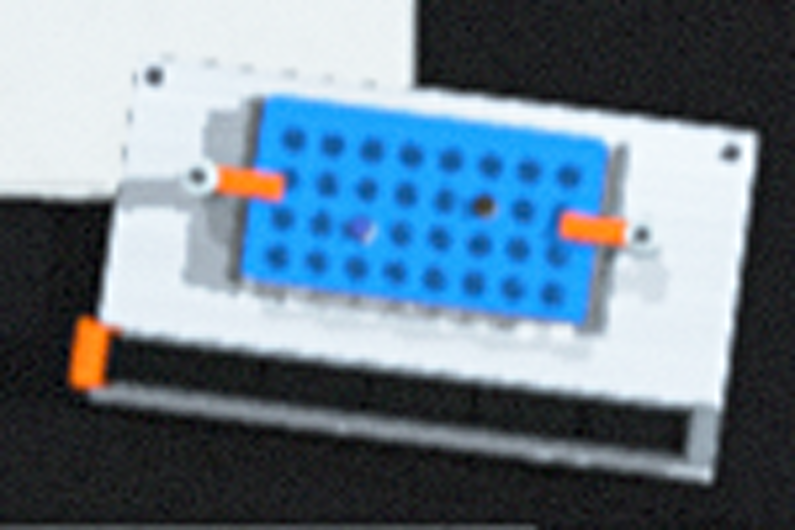

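View pics/scenez.png

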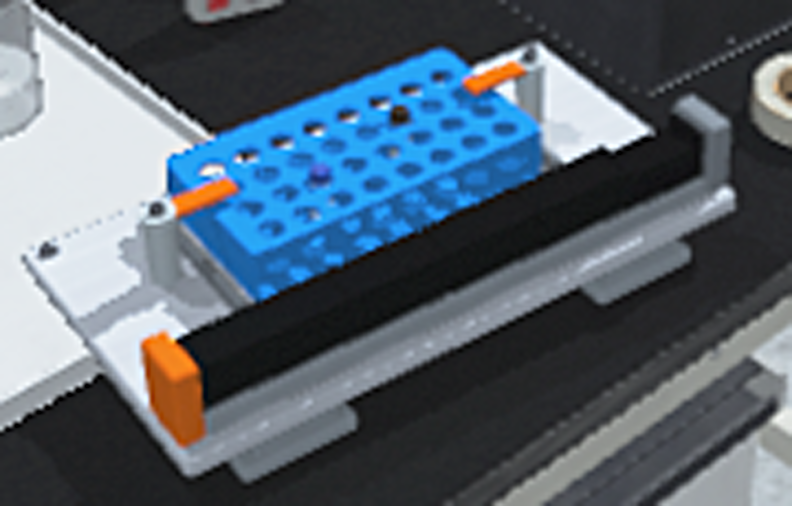

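```bash
cat > h.py <<'E'
import numpy as np
from scipy.spatial.transform import Rotation as R
K={'scene':(51.663348112363586,280.1607692115724,214.2149620187232,[-0.0503971,0.56828648,0.64000101],[0.47043553,-1.14525892,-2.1027756]),
'top':(51.97293222246155,281.5411375353129,211.92020106341096,[0.47541983,-0.01777625,1.17526685],[0.02834667,-0.04250727,-1.56419361])}
def plane(n,u,v,z):
    fv,cx,cy,p,o=K[n]; f=210/np.tan(np.radians(fv/2))
    d=R.from_rotvec(o).apply([(u-cx)/f,-(v-cy)/f,-1]); return np.array(p)+d*(z-p[2])/d[2]
def proj(n,P):
    fv,cx,cy,p,o=K[n]; f=210/np.tan(np.radians(fv/2))
    q=R.from_rotvec(o).inv().apply(np.array(P)-p); return np.stack([cx+f*q[...,0]/-q[...,2],cy-f*q[...,1]/-q[...,2]],-1)
E
python3 - <<'E'
from h import *
tz=lambda x,y:(150-.5+ (x+.5)/5.3,155-.5+(y+.5)/5.3)
sz=lambda x,y:(150-.5+ (x+.5)/4.4,210-.5+(y+.5)/4.4)
a=plane('top',*tz(106,357),.074); b=plane('top',*tz(688,430),.074)
print(a,b,np.linalg.norm(a-b),(a+b)/2)
yd=(a-b)/np.linalg.norm(a-b); th=np.arctan2(-yd[0],yd[1]); print('yaw',th)
o=(a+b)/2; 
def W(x,y,z): return np.array([o[0],o[1],0])+R.from_euler('z',th).apply([x,y,z])
for P in [(-12,142,72),(12,142,72),(-12,156,76),(12,156,76),(-12,-142,72),(12,-142,72),(-12,-156,76),(12,-156,76),(0,0,72)]+[(12,142-d+s,72) for d in (102,154,206,258) for s in (20.5,-20.5)]:
    w=W(*np.array(P)/1000); t=proj('top',w); s=proj('scene',w)
    print(P,(t-[149.5,154.5])*5.3-.5,(s-[149.5,209.5])*4.4-.5)
E
```

```text
[0.49773595 0.25776819 0.074     ] [ 0.46434456 -0.02248295  0.074     ] 0.2822333882610274 [0.48104025 0.11764262 0.074     ]
yaw -0.1185890453558089
(-12, 142, 72) [101.8244266 381.5760769] [198.99205129 367.38993136]
(12, 142, 72) [108.61048876 332.17335334] [172.47708912 336.46377806]
(-12, 156, 76) [ 70.75835919 377.85182896] [168.25510162 374.33541868]
(12, 156, 76) [ 77.60062238 328.2707352 ] [142.03250686 342.91949724]
(-12, -142, 72) [686.69978816 454.91425332] [705.46847068 129.89416942]
(12, -142, 72) [692.89532189 405.48244391] [674.67233837 107.48413924]
(-12, -156, 76) [715.63979933 458.71406575] [726.89061107 113.62669279]
(12, -156, 76) [721.82857687 409.10078526] [695.90481455  91.59559513]
(0, 0, 72) [397.64000713 393.54059062] [458.41902104 225.64226197]
(12, 60.5, 72) [276.39081018 353.22442652] [333.86671076 262.87698621]
(12, 19.5, 72) [360.76304507 363.81044802] [409.30915266 228.47844675]
(12, 8.5, 72) [383.39578837 366.65013465] [428.9454256  219.52514285]
(12, -32.5, 72) [467.74037122 377.23268671] [500.00000681 187.12728093]
(12, -43.5, 72) [490.36569751 380.07144275] [518.51070502 178.68719115]
(12, -84.5, 72) [574.68264193 390.65052706] [585.54940655 148.12039928]
(12, -95.5, 72) [597.30055485 393.48835295] [603.02860671 140.15062866]
(12, -136.5, 72) [681.58987441 404.06397123] [666.38251978 111.26394335]
```

Run:
```python
import cv2,numpy as np
a=cv2.imread("pics/scene0.png")[225:300,180:320].astype(float)
a=np.clip(a*4,0,255).astype(np.uint8)
a=cv2.resize(a,None,fx=5.6,fy=5.6,interpolation=cv2.INTER_CUBIC)
cv2.imwrite("pics/sz2.png",a)
```

```text
(no output)
```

View pics/sz2.png

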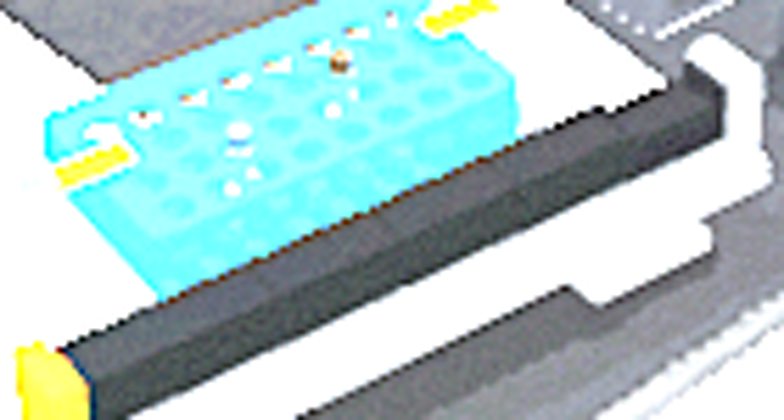

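```bash
cat > plan.py <<'E'
from h import *
import json
def Rt(psi): # tool down, tool x at yaw psi
    return np.column_stack([[np.cos(psi),np.sin(psi),0],[np.sin(psi),-np.cos(psi),0],[0,0,-1]])
def rows(p0,R0,wps):
    out=[]
    for x,y,z,psi in wps:
        d=R0.T@(np.array([x,y,z])-p0); r=R.from_matrix(R0.T@Rt(psi)).as_rotvec()
        out.append(dict(zip(["dx","dy","dz","ax","ay","az"],[round(float(v),4) for v in [*d,*r]])))
    print(json.dumps(out))
E
python3 - <<'E'
from plan import *
p0=np.array([.158,-.604,.255]);R0=R.from_rotvec([-3.11387324,-.400412938,0]).as_matrix()
psi0=np.arctan2(R0[1,0],R0[0,0]);print(psi0)
A=[(.158,-.604,.255,psi0),(.20,-.45,.25,psi0+.15),(.33,-.27,.25,psi0+.5),(.36,-.05,.24,psi0+.8),(.40,.15,.22,1.35),(.495,.235,.17,1.452)]
A=np.array(A); s=np.r_[0,np.cumsum(np.linalg.norm(np.diff(A[:,:3],axis=0),axis=1))]
t=np.linspace(0,s[-1],25)[1:]
P=np.column_stack([np.interp(t,s,A[:,i]) for i in range(4)])
print(s[-1]/24, P[[7,15,23]])
rows(p0,R0,P[:8])
rows(P[7,:3],Rt(P[7,3]),P[8:16])
rows(P[15,:3],Rt(P[15,3]),P[16:24])
E
```

```text
0.25577608827345755
0.03941123519094963 [[ 0.29109474 -0.32386882  0.25        0.65103115]
 [ 0.36518784 -0.0240608   0.23740608  1.09393576]
 [ 0.495       0.235       0.17        1.452     ]]
[{"dx": 0.0196, "dy": -0.0341, "dz": 0.0013, "ax": -0.0021, "ay": -0.0003, "az": -0.037}, {"dx": 0.0393, "dy": -0.0683, "dz": 0.0026, "ax": -0.0021, "ay": -0.0003, "az": -0.074}, {"dx": 0.0589, "dy": -0.1024, "dz": 0.0039, "ax": -0.002, "ay": -0.0004, "az": -0.1111}, {"dx": 0.0786, "dy": -0.1366, "dz": 0.0052, "ax": -0.002, "ay": -0.0004, "az": -0.1481}, {"dx": 0.1084, "dy": -0.1621, "dz": 0.0054, "ax": -0.002, "ay": -0.0005, "az": -0.2089}, {"dx": 0.1388, "dy": -0.1872, "dz": 0.0054, "ax": -0.002, "ay": -0.0005, "az": -0.271}, {"dx": 0.1692, "dy": -0.2123, "dz": 0.0055, "ax": -0.002, "ay": -0.0006, "az": -0.3331}, {"dx": 0.1996, "dy": -0.2373, "dz": 0.0055, "ax": -0.002, "ay": -0.0007, "az": -0.3953}]
[{"dx": 0.0377, "dy": -0.0114, "dz": 0.0, "ax": 0.0, "ay": 0.0, "az": -0.0621}, {"dx": 0.0723, "dy": -0.028, "dz": 0.0006, "ax": 0.0, "ay": 0.0, "az": -0.1214}, {"dx": 0.1002, "dy": -0.0558, "dz
[... 409 characters left out ...]
 0.0126, "ax": 0.0, "ay": 0.0, "az": -0.4429}]
[{"dx": 0.0377, "dy": -0.0108, "dz": 0.0038, "ax": 0.0, "ay": 0.0, "az": -0.0566}, {"dx": 0.0754, "dy": -0.0216, "dz": 0.0077, "ax": 0.0, "ay": 0.0, "az": -0.1132}, {"dx": 0.1131, "dy": -0.0325, "dz": 0.0115, "ax": 0.0, "ay": 0.0, "az": -0.1697}, {"dx": 0.1508, "dy": -0.0433, "dz": 0.0154, "ax": 0.0, "ay": 0.0, "az": -0.2263}, {"dx": 0.1869, "dy": -0.0428, "dz": 0.0242, "ax": 0.0, "ay": 0.0, "az": -0.27}, {"dx": 0.2212, "dy": -0.0297, "dz": 0.0386, "ax": 0.0, "ay": 0.0, "az": -0.2993}, {"dx": 0.2555, "dy": -0.0166, "dz": 0.053, "ax": 0.0, "ay": 0.0, "az": -0.3287}, {"dx": 0.2897, "dy": -0.0036, "dz": 0.0674, "ax": 0.0, "ay": 0.0, "az": -0.3581}]
```

Emit:
drive_tool:
  motion:
    - {"dx":0.02,"dy":-0.034,"dz":0.001,"az":-0.037}
    - {"dx":0.039,"dy":-0.068,"dz":0.003,"az":-0.074}
    - {"dx":0.059,"dy":-0.102,"dz":0.004,"az":-0.111}
    - {"dx":0.079,"dy":-0.137,"dz":0.005,"az":-0.148}
    - {"dx":0.108,"dy":-0.162,"dz":0.005,"az":-0.209}
    - {"dx":0.139,"dy":-0.187,"dz":0.005,"az":-0.271}
    - {"dx":0.169,"dy":-0.212,"dz":0.005,"az":-0.333}
    - {"dx":0.2,"dy":-0.237,"dz":0.005,"az":-0.395}
  fingers: 1

```text
$.motion[0]: bad value
```

Emit:
drive_tool:
  motion:
    - {"dx":0.02,"dy":-0.034,"dz":0.001,"ax":0,"ay":0,"az":-0.037}
    - {"dx":0.039,"dy":-0.068,"dz":0.003,"ax":0,"ay":0,"az":-0.074}
    - {"dx":0.059,"dy":-0.102,"dz":0.004,"ax":0,"ay":0,"az":-0.111}
    - {"dx":0.079,"dy":-0.137,"dz":0.005,"ax":0,"ay":0,"az":-0.148}
    - {"dx":0.108,"dy":-0.162,"dz":0.005,"ax":0,"ay":0,"az":-0.209}
    - {"dx":0.139,"dy":-0.187,"dz":0.005,"ax":0,"ay":0,"az":-0.271}
    - {"dx":0.169,"dy":-0.212,"dz":0.005,"ax":0,"ay":0,"az":-0.333}
    - {"dx":0.2,"dy":-0.237,"dz":0.005,"ax":0,"ay":0,"az":-0.395}
  fingers: 1

```text
time: 1.15
ee_pos: [0.2921, -0.3235, 0.251]
tool_rot: [-2.976, -1.007, -0.0]
force: [0.7, 0.5, -0.8]
grip_width: -0.0
```

Emit:
drive_tool:
  motion:
    - {"dx":0.038,"dy":-0.011,"dz":0,"ax":0,"ay":0,"az":-0.062}
    - {"dx":0.072,"dy":-0.028,"dz":0,"ax":0,"ay":0,"az":-0.121}
    - {"dx":0.1,"dy":-0.056,"dz":0.002,"ax":0,"ay":0,"az":-0.175}
    - {"dx":0.128,"dy":-0.084,"dz":0.004,"ax":0,"ay":0,"az":-0.228}
    - {"dx":0.156,"dy":-0.111,"dz":0.006,"ax":0,"ay":0,"az":-0.281}
    - {"dx":0.184,"dy":-0.139,"dz":0.008,"ax":0,"ay":0,"az":-0.334}
    - {"dx":0.212,"dy":-0.167,"dz":0.01,"ax":0,"ay":0,"az":-0.387}
    - {"dx":0.241,"dy":-0.194,"dz":0.013,"ax":0,"ay":0,"az":-0.443}

```text
time: 2.15
ee_pos: [0.3657, -0.0231, 0.2381]
tool_rot: [2.682, 1.636, 0.001]
force: [0.3, -0.6, -0.1]
grip_width: 0.0002
```

Emit:
drive_tool:
  motion:
    - {"dx":0.038,"dy":-0.011,"dz":0.004,"ax":0,"ay":0,"az":-0.057}
    - {"dx":0.075,"dy":-0.022,"dz":0.008,"ax":0,"ay":0,"az":-0.113}
    - {"dx":0.113,"dy":-0.032,"dz":0.012,"ax":0,"ay":0,"az":-0.17}
    - {"dx":0.151,"dy":-0.043,"dz":0.015,"ax":0,"ay":0,"az":-0.226}
    - {"dx":0.187,"dy":-0.043,"dz":0.024,"ax":0,"ay":0,"az":-0.27}
    - {"dx":0.221,"dy":-0.03,"dz":0.039,"ax":0,"ay":0,"az":-0.3}
    - {"dx":0.255,"dy":-0.017,"dz":0.053,"ax":0,"ay":0,"az":-0.329}
    - {"dx":0.29,"dy":-0.004,"dz":0.067,"ax":0,"ay":0,"az":-0.358}

```text
time: 3.15
ee_pos: [0.496, 0.236, 0.1704]
tool_rot: [-2.348, -2.087, 0.001]
force: [0.9, 0.3, 0.5]
grip_width: 0.0001
```

Run:
```python
from rig import readout, vision
import cv2
from h import *
s=readout.get_state()
print(s["time"],s["ee_pos"],s["tool_rot"],s["force"])
for n in ["scene","top","wrist"]:
    f=vision.grab_frame(n)
    cv2.imwrite(f"pics/{n}1.png",f["image"][:,:,::-1])
w=cv2.imread("pics/wrist1.png"); sc=cv2.imread("pics/scene1.png")[180:330,130:340]
print(w.shape)
cv2.imwrite("pics/s1z.png",cv2.resize(sc,None,fx=3.7,fy=3.7,interpolation=cv2.INTER_CUBIC))
```

```text
3.15 [0.49601633 0.23596226 0.17044326] [-2.34820354e+00 -2.08685255e+00  8.49499827e-04] [0.86138136 0.26749277 0.46249503]
(420, 560, 3)
```

View pics/wrist1.png

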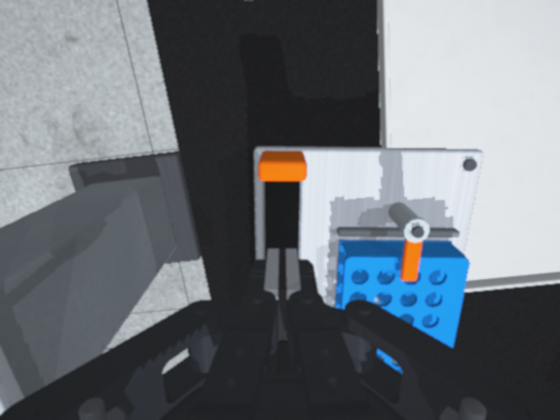

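View pics/s1z.png

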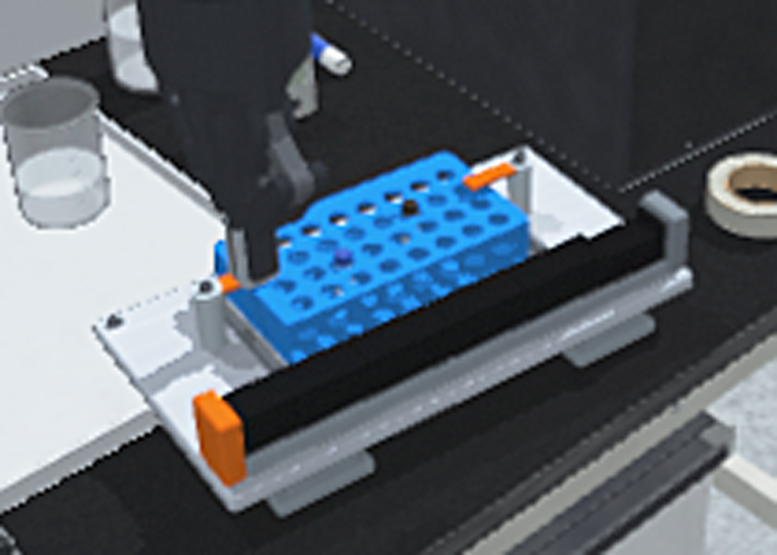

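The wrist view shows the fingers centred on the rail, at column about 283 with the rail spanning 264–300. The orange cap is at rows 150–181. I'll check the position from these.

Run:
```python
from h import *
T=np.array([[1.18019848e-03,9.51594396e-01,3.07354377e-01,7.83101477e-02],[9.99999301e-01,-1.09909001e-03,-4.36986651e-04,-6.84359482e-04],[-7.80239227e-05,3.07354678e-01,-9.51595027e-01,-1.16917542e-01]])
p=np.array([.49601633,.23596226,.17044326]);Rm=R.from_rotvec([-2.34820354,-2.08685255,.0008495]).as_matrix()
f=210/np.tan(np.radians(64.12864113664152/2))
def pl(u,v,z):
    d=Rm@T[:,:3]@[(u-281.938)/f,-(v-200.2065)/f,-1]; c=p+Rm@T[:,3]; return c+d*(z-c[2])/d[2]
for u,v,z in [(282,152,.076),(282,165,.076),(282,181,.072),(264,200,.072),(300,200,.072),(264,240,.072),(300,240,.072)]:
    w=pl(u,v,z); q=R.from_euler('z',.1186).apply(w-[.481,.1176,0]); print(u,v,w.round(4),q.round(4))
```

```text
282 152 [0.5003 0.2778 0.076 ] [0.0002 0.1614 0.076 ]
282 165 [0.4994 0.2695 0.076 ] [0.0003 0.153  0.076 ]
282 181 [0.498 0.258 0.072] [0.0003 0.1414 0.072 ]
264 200 [0.4844 0.2462 0.072 ] [-0.0118  0.1281  0.072 ]
300 200 [0.5085 0.2434 0.072 ] [0.0125 0.1282 0.072 ]
264 240 [0.4805 0.217  0.072 ] [-0.0123  0.0986  0.072 ]
300 240 [0.5056 0.2141 0.072 ] [0.013  0.0987 0.072 ]
```

Emit:
drive_tool:
  motion:
    - {"dx":0,"dy":0,"dz":0.02,"ax":0,"ay":0,"az":0}
    - {"dx":0,"dy":0,"dz":0.04,"ax":0,"ay":0,"az":0}
    - {"dx":0,"dy":0,"dz":0.055,"ax":0,"ay":0,"az":0}
    - {"dx":0,"dy":0,"dz":0.063,"ax":0,"ay":0,"az":0}
    - {"dx":0,"dy":0,"dz":0.066,"ax":0,"ay":0,"az":0}
    - {"dx":0,"dy":0,"dz":0.068,"ax":0,"ay":0,"az":0}
    - {"dx":0,"dy":0,"dz":0.069,"ax":0,"ay":0,"az":0}
    - {"dx":0,"dy":0,"dz":0.07,"ax":0,"ay":0,"az":0}

```text
time: 4.3
ee_pos: [0.4958, 0.2352, 0.1018]
tool_rot: [2.349, 2.085, 0.001]
force: [-0.2, 0.1, 0.1]
grip_width: 0.0
```

Emit:
drive_tool:
  motion:
    - {"dx":0,"dy":0,"dz":0.001,"ax":0,"ay":0,"az":0}
    - {"dx":0,"dy":0,"dz":0.002,"ax":0,"ay":0,"az":0}
    - {"dx":0,"dy":0,"dz":0.003,"ax":0,"ay":0,"az":0}
    - {"dx":0,"dy":0,"dz":0.003,"ax":0,"ay":0,"az":0}

```text
time: 4.8
ee_pos: [0.4954, 0.2351, 0.0982]
tool_rot: [-2.349, -2.085, 0.0]
force: [0.3, -0.2, -0.9]
grip_width: -0.0
```

Emit:
drive_tool:
  motion:
    - {"dx":0,"dy":0,"dz":0.0005,"ax":0,"ay":0,"az":0}
    - {"dx":0,"dy":0,"dz":0.001,"ax":0,"ay":0,"az":0}
    - {"dx":0,"dy":0,"dz":0.001,"ax":0,"ay":0,"az":0}

```text
time: 5.18
ee_pos: [0.4954, 0.2351, 0.0973]
tool_rot: [-2.35, -2.085, 0.0]
force: [0.3, -0.2, -0.5]
grip_width: 0.0003
```

Emit:
drive_tool:
  motion:
    - {"dx":0,"dy":0,"dz":0.0005,"ax":0,"ay":0,"az":0}
    - {"dx":0,"dy":0,"dz":0.001,"ax":0,"ay":0,"az":0}
    - {"dx":0,"dy":0,"dz":0.001,"ax":0,"ay":0,"az":0}

```text
time: 5.55
ee_pos: [0.4956, 0.2351, 0.0971]
tool_rot: [2.35, 2.085, -0.0]
force: [-3.1, -0.3, 4.7]
grip_width: -0.0002
```

Contact is at TCP z ≈ 0.097 with about 5 N. Now I'll slide along the rail, which is tool −x.

Emit:
drive_tool:
  motion:
    - {"dx":-0.006,"dy":0,"dz":0,"ax":0,"ay":0,"az":0}
    - {"dx":-0.012,"dy":0,"dz":0,"ax":0,"ay":0,"az":0}
    - {"dx":-0.018,"dy":0,"dz":0,"ax":0,"ay":0,"az":0}
    - {"dx":-0.024,"dy":0,"dz":0,"ax":0,"ay":0,"az":0}
    - {"dx":-0.03,"dy":0,"dz":0,"ax":0,"ay":0,"az":0}
    - {"dx":-0.036,"dy":0,"dz":0,"ax":0,"ay":0,"az":0}
    - {"dx":-0.042,"dy":0,"dz":0,"ax":0,"ay":0,"az":0}
    - {"dx":-0.048,"dy":0,"dz":0,"ax":0,"ay":0,"az":0}

```text
time: 6.55
ee_pos: [0.4903, 0.1874, 0.097]
tool_rot: [2.35, 2.085, 0.003]
force: [0.5, 4.3, 5.7]
grip_width: 0.0002
```

```bash
cat > st.py <<'E'
from rig import readout
from h import *
s=readout.get_state(); q=R.from_euler('z',.1186).apply(np.array(s["ee_pos"])-[.481,.1176,0])
Rm=R.from_rotvec(s["tool_rot"]).as_matrix()
print(s["time"],"dock",q.round(4),"F",np.round(s["force"],1),"yaw",np.arctan2(Rm[1,0],Rm[0,0]).round(4),Rm[:,2].round(4),s["grip_width"])
E
python3 st.py
```

```text
6.55 dock [0.001  0.0704 0.097 ] F [0.5 4.3 5.7] yaw 1.4514 [ 0.0015  0.0013 -1.    ] 0.00016069452633972562
```

Emit:
drive_tool:
  motion:
    - {"dx":-0.006,"dy":0,"dz":0,"ax":0,"ay":0,"az":0}
    - {"dx":-0.012,"dy":0,"dz":0,"ax":0,"ay":0,"az":0}
    - {"dx":-0.018,"dy":0,"dz":0,"ax":0,"ay":0,"az":0}
    - {"dx":-0.024,"dy":0,"dz":0,"ax":0,"ay":0,"az":0}
    - {"dx":-0.03,"dy":0,"dz":0,"ax":0,"ay":0,"az":0}

```text
time: 7.18
ee_pos: [0.4867, 0.1577, 0.097]
tool_rot: [-2.35, -2.085, -0.003]
force: [0.3, 4.3, 5.7]
grip_width: -0.0003
```

Still on the rail at y=0.040 with 5.7 N, so the notch isn't in the first piece. Next stop is y=−0.012.

Emit:
drive_tool:
  motion:
    - {"dx":-0.007,"dy":0,"dz":0,"ax":0,"ay":0,"az":0}
    - {"dx":-0.014,"dy":0,"dz":0,"ax":0,"ay":0,"az":0}
    - {"dx":-0.021,"dy":0,"dz":0,"ax":0,"ay":0,"az":0}
    - {"dx":-0.028,"dy":0,"dz":0,"ax":0,"ay":0,"az":0}
    - {"dx":-0.034,"dy":0,"dz":0,"ax":0,"ay":0,"az":0}
    - {"dx":-0.04,"dy":0,"dz":0,"ax":0,"ay":0,"az":0}
    - {"dx":-0.046,"dy":0,"dz":0,"ax":0,"ay":0,"az":0}
    - {"dx":-0.052,"dy":0,"dz":0,"ax":0,"ay":0,"az":0}

```text
time: 8.18
ee_pos: [0.4805, 0.1061, 0.097]
tool_rot: [-2.35, -2.085, -0.003]
force: [0.8, 4.8, 6.1]
grip_width: -0.0002
```

```bash
python3 st.py
```

```text
8.175 dock [ 0.0008 -0.0115  0.097 ] F [0.8 4.8 6.1] yaw 1.4514 [ 0.0013  0.0015 -1.    ] -0.00016217770468624398
```

Emit:
drive_tool:
  motion:
    - {"dx":-0.007,"dy":0,"dz":0,"ax":0,"ay":0,"az":0}
    - {"dx":-0.014,"dy":0,"dz":0,"ax":0,"ay":0,"az":0}
    - {"dx":-0.021,"dy":0,"dz":0,"ax":0,"ay":0,"az":0}
    - {"dx":-0.028,"dy":0,"dz":0,"ax":0,"ay":0,"az":0}
    - {"dx":-0.034,"dy":0,"dz":0,"ax":0,"ay":0,"az":0}
    - {"dx":-0.04,"dy":0,"dz":0,"ax":0,"ay":0,"az":0}
    - {"dx":-0.046,"dy":0,"dz":0,"ax":0,"ay":0,"az":0}
    - {"dx":-0.052,"dy":0,"dz":0,"ax":0,"ay":0,"az":0}

```text
time: 9.18
ee_pos: [0.4742, 0.0545, 0.097]
tool_rot: [-2.35, -2.085, -0.003]
force: [1.0, 5.1, 6.1]
grip_width: -0.0004
```

```bash
python3 st.py
```

```text
9.175 dock [ 0.0007 -0.0635  0.097 ] F [1.  5.1 6.1] yaw 1.4514 [ 0.0012  0.0016 -1.    ] -0.00035705526991002754
```

Emit:
drive_tool:
  motion:
    - {"dx":-0.007,"dy":0,"dz":0,"ax":0,"ay":0,"az":0}
    - {"dx":-0.014,"dy":0,"dz":0,"ax":0,"ay":0,"az":0}
    - {"dx":-0.021,"dy":0,"dz":0,"ax":0,"ay":0,"az":0}
    - {"dx":-0.028,"dy":0,"dz":0,"ax":0,"ay":0,"az":0}
    - {"dx":-0.034,"dy":0,"dz":0,"ax":0,"ay":0,"az":0}
    - {"dx":-0.041,"dy":0,"dz":0,"ax":0,"ay":0,"az":0}
    - {"dx":-0.047,"dy":0,"dz":0,"ax":0,"ay":0,"az":0}
    - {"dx":-0.052,"dy":0,"dz":0,"ax":0,"ay":0,"az":0}

```text
time: 10.18
ee_pos: [0.4666, 0.0021, 0.0953]
tool_rot: [-2.349, -2.084, 0.003]
force: [-0.3, -0.0, -0.2]
grip_width: -0.0001
```

```bash
python3 st.py
```

```text
10.175 dock [-0.0006 -0.1164  0.0953] F [-0.3 -0.  -0.2] yaw 1.4515 [-2.3e-03 -4.0e-04 -1.0e+00] -0.00014887133359089486
```

The force dropped to zero and the tip sank 1.7 mm at y=−0.116, so this is the notch. The camera hint pointed here too. Now I'll press the key.

Emit:
drive_tool:
  motion:
    - {"dx":0,"dy":0,"dz":0.0015,"ax":0,"ay":0,"az":0}
    - {"dx":0,"dy":0,"dz":0.003,"ax":0,"ay":0,"az":0}
    - {"dx":0,"dy":0,"dz":0.004,"ax":0,"ay":0,"az":0}
    - {"dx":0,"dy":0,"dz":0.005,"ax":0,"ay":0,"az":0}
    - {"dx":0,"dy":0,"dz":0.006,"ax":0,"ay":0,"az":0}
    - {"dx":0,"dy":0,"dz":0.007,"ax":0,"ay":0,"az":0}
    - {"dx":0,"dy":0,"dz":0.008,"ax":0,"ay":0,"az":0}

```text
time: 11.05
ee_pos: [0.4676, 0.0028, 0.0887]
tool_rot: [-2.349, -2.085, 0.001]
force: [-2.4, 0.3, 5.0]
grip_width: 0.0001
```

```bash
python3 st.py
```

```text
11.05 dock [ 0.0003 -0.1156  0.0887] F [-2.4  0.3  5. ] yaw 1.452 [-7.e-04  0.e+00 -1.e+00] 7.528217058986519e-05
```

Emit:
drive_tool:
  motion:
    - {"dx":0,"dy":0,"dz":0.001,"ax":0,"ay":0,"az":0}
    - {"dx":0,"dy":0,"dz":0.002,"ax":0,"ay":0,"az":0}
    - {"dx":0,"dy":0,"dz":0.003,"ax":0,"ay":0,"az":0}
    - {"dx":0,"dy":0,"dz":0.004,"ax":0,"ay":0,"az":0}
    - {"dx":0,"dy":0,"dz":0.005,"ax":0,"ay":0,"az":0}
    - {"dx":0,"dy":0,"dz":0.005,"ax":0,"ay":0,"az":0}

```text
time: 11.8
ee_pos: [0.4676, 0.0028, 0.084]
tool_rot: [-2.349, -2.085, 0.001]
force: [-3.6, 0.5, 5.6]
grip_width: 0.0
```

```bash
python3 st.py
```

```text
11.8 dock [ 0.0003 -0.1155  0.084 ] F [-3.6  0.5  5.6] yaw 1.4522 [-9.e-04  1.e-04 -1.e+00] 3.1911760050196696e-05
```

Emit:
drive_tool:
  motion:
    - {"dx":0,"dy":0,"dz":0.0005,"ax":0,"ay":0,"az":0}
    - {"dx":0,"dy":0,"dz":0.001,"ax":0,"ay":0,"az":0}
    - {"dx":0,"dy":0,"dz":0.0015,"ax":0,"ay":0,"az":0}
    - {"dx":0,"dy":0,"dz":0.0015,"ax":0,"ay":0,"az":0}

```text
time: 12.3
ee_pos: [0.4678, 0.0028, 0.0839]
tool_rot: [-2.348, -2.085, 0.002]
force: [-9.2, 0.7, 16.1]
grip_width: 0.0003
```

```bash
python3 st.py
python3 - <<'E'
from rig import vision
import cv2
f=vision.grab_frame("top")["image"][:,:,::-1][155:255,150:300]
cv2.imwrite("pics/t2.png",cv2.resize(f,None,fx=5.3,fy=5.3,interpolation=cv2.INTER_CUBIC))
f=vision.grab_frame("scene")["image"][:,:,::-1][180:330,130:340]
cv2.imwrite("pics/s2.png",cv2.resize(f,None,fx=3.7,fy=3.7,interpolation=cv2.INTER_CUBIC))
E
```

```text
12.3 dock [ 0.0004 -0.1155  0.0839] F [-9.2  0.7 16.1] yaw 1.4523 [-0.0018  0.     -1.    ] 0.00028253578740850146
```

View pics/s2.png

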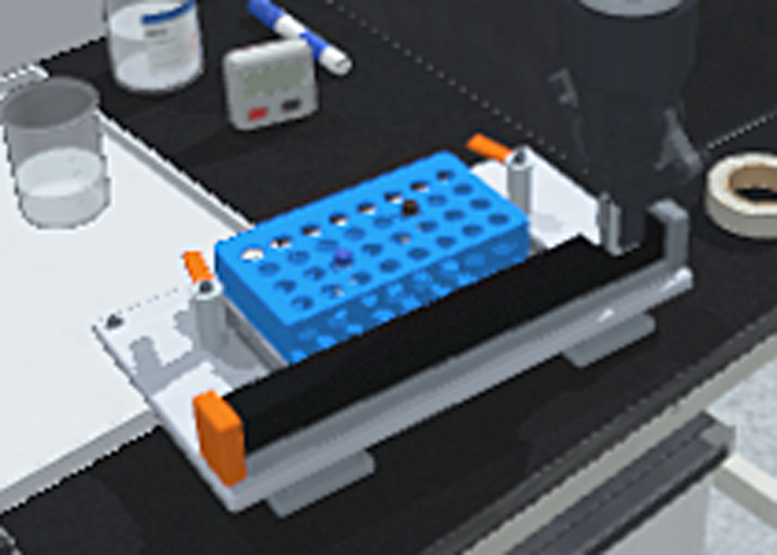

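The key is on its bottom stop: z stalled at 0.084 and the force rose to 16 N. Both catches have swung off the rack, at (195,270) and (490,148). I'll retreat straight up.

Emit:
drive_tool:
  motion:
    - {"dx":0,"dy":0,"dz":-0.003,"ax":0,"ay":0,"az":0}
    - {"dx":0,"dy":0,"dz":-0.008,"ax":0,"ay":0,"az":0}
    - {"dx":0,"dy":0,"dz":-0.02,"ax":0,"ay":0,"az":0}
    - {"dx":0,"dy":0,"dz":-0.04,"ax":0,"ay":0,"az":0}
    - {"dx":0,"dy":0,"dz":-0.065,"ax":0,"ay":0,"az":0}
    - {"dx":0,"dy":0,"dz":-0.09,"ax":0,"ay":0,"az":0}
    - {"dx":0,"dy":0,"dz":-0.1,"ax":0,"ay":0,"az":0}
    - {"dx":0,"dy":0,"dz":-0.1,"ax":0,"ay":0,"az":0}

```text
time: 13.4
ee_pos: [0.4681, 0.0027, 0.1825]
tool_rot: [2.349, 2.085, 0.002]
force: [-0.4, 0.4, -0.1]
grip_width: -0.0002
```

```bash
python3 st.py
python3 - <<'E'
from rig import vision
import cv2
f=vision.grab_frame("scene")["image"][:,:,::-1][180:330,130:340]
cv2.imwrite("pics/s3.png",cv2.resize(f,None,fx=3.7,fy=3.7,interpolation=cv2.INTER_CUBIC))
E
```

```text
13.4 dock [ 0.0008 -0.1157  0.1825] F [-0.4  0.4 -0.1] yaw 1.4518 [ 1.7e-03 -2.0e-04 -1.0e+00] -0.00024746939768064986
```

View pics/s3.png

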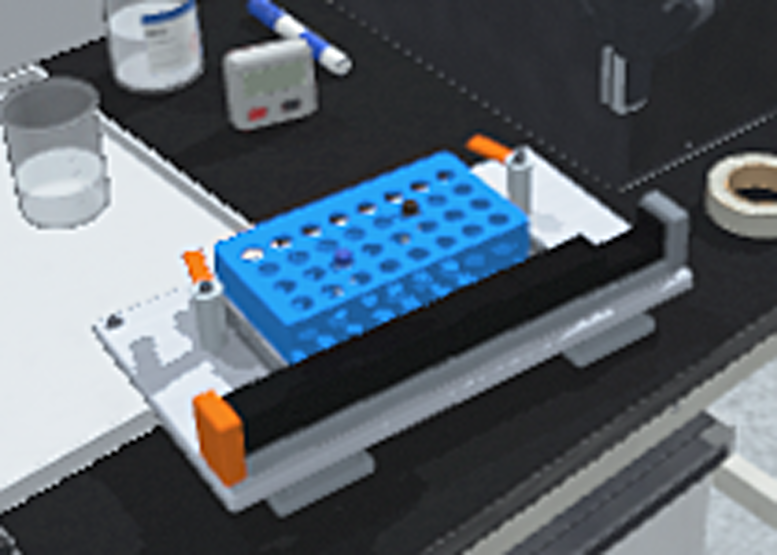

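After the retreat, the fingers are well above the dock, both catches are open, and the rack and tape roll haven't moved.

```bash
python3 -c "
from rig import ticket
print(ticket.sign_off())"
```

```text
the job is handed in; nothing more can be done
None
```

The key is fully down and both orange catches have swung off the rack. I handed the job in at about 13.4 s of the 72 s allowed; the sign-off gives no verdict.

- **Sweep:** I touched the rail beside the orange cap with the fingers shut and slid along its top at about 5–6 N. At 258 mm from the start the force dropped to zero and the tip sank 1.7 mm. That is the fourth notch position, the same one the scene picture had suggested.
- **Key:** I pressed until it stopped, with the fingertip about 13 mm below the rail's top. The highest force reading was about 19 N, against the 60 N limit.
- **Last checks:** After I raised the fingers about 100 mm, the force read about zero. The scene picture showed both catches off the rack, with the rack, vials and tape roll where they were. I could not read the key and catch values directly, and I did not look at the micropipette again. The arm never came near it after the start. None of the checks failed or disagreed.

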